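Flip the soap's lid shut

TASK

Two matching soap dishes stand with their ridged lids tipped back: with closed fingertips, push over the lid of the dish that has the soap in it and press it fully shut, then move clear. Grasp and lift nothing, do not ram the lid or shove or tip the dish along the way, and leave the empty dish with its lid open to dry and everything else on the ledge where it is.

Things in the scene. Friction and masses are not known exactly. Their poses are not given: they have to be found in the camera images.
- full_dish: the soap dish that holds the bar of soap: a loose white ceramic dish of about 0.55 kg, 104 mm (its x) by 110 mm (its y), rim 34 mm high, walls 7 mm, standing on the ledge; origin at the centre of its underside, z up; the hinge pin of its lid runs along its y, 56 mm from the origin on its -x side (towards the robot, turned up to 69 degrees), 36 mm above the ledge
- full_lid (a joint): hinge of the flip-top lid of the soap dish that holds the bar of soap, rad: 0 = shut (flat on the rim), pi/2 = upright, beyond that it leans back towards the dish's -x; stop at 2.0. The hinge is stiff: the lid stays where it is left and takes about 1 N at its free edge to move (friction 0.06 N m).
- full_hinge (a point): middle of that lid's hinge pin; turns with the lid: its x runs from the pin to the free edge, its z out of the outer, ridged face (up when shut)
- full_edge (a point): middle of that lid's free edge, 106 mm from the pin; same axes. The lid is a grey plastic plate 106 mm wide; its outer face (upper when shut) lies 4 mm off the plane through the pin, its ridges 6 mm; shut, the ridge tops are 42 mm above the ledge
- empty_dish: the empty soap dish, of the same make: a loose white ceramic dish of about 0.55 kg, 104 mm (its x) by 110 mm (its y), rim 34 mm high, walls 7 mm, standing on the ledge; origin at the centre of its underside, z up; the hinge pin of its lid runs along its y, 56 mm from the origin on its -x side (towards the robot, turned up to 69 degrees), 36 mm above the ledge
- empty_lid (a joint): hinge of the flip-top lid of the empty soap dish, of the same make, rad: 0 = shut (flat on the rim), pi/2 = upright, beyond that it leans back towards the dish's -x; stop at 2.0. The hinge is stiff: the lid stays where it is left and takes about 1 N at its free edge to move (friction 0.06 N m).
- empty_hinge (a point): middle of that lid's hinge pin; turns with the lid: its x runs from the pin to the free edge, its z out of the outer, ridged face (up when shut)
- empty_edge (a point): middle of that lid's free edge, 106 mm from the pin; same axes. The lid is a grey plastic plate 106 mm wide; its outer face (upper when shut) lies 4 mm off the plane through the pin, its ridges 6 mm; shut, the ridge tops are 42 mm above the ledge
- soap: plain bar of soap 52 x 70 x 22 mm, loose in the dish, its top below the rim; origin at the centre of its underside
- tumbler: blue plastic tumbler (74 mm across, 100 mm high, about 180 mm high with the two toothbrushes standing fixed in it); origin at the centre of its underside; loose bystander
- comb: green plastic comb, 170 x 30 x 4 mm, lying flat along its x; origin at the centre of its underside; loose bystander
- tongue_cleaner: narrow stainless loop of a tongue cleaner, about 125 mm along its y, 42 mm wide, 6 mm high, lying flat; origin near its centre, on the ledge; loose bystander
- toothpaste: closed white toothpaste tube, about 140 mm along its y, 50 mm wide, 26 mm high; origin near its centre, on the ledge; loose bystander
- lotion: upright travel-size lotion bottle, 44 mm across, 90 mm high; origin at the centre of its underside; loose bystander
- cream_jar: small cream jar, 64 mm across, 50 mm high; origin at the centre of its underside; loose bystander
There are look-alikes about, which are no part of the job. What is shaped like the full_dish but blue is not meant. What is shaped like the empty_dish but brown is not meant.

How it is judged:
At the end, for the whole second after the job is handed in: the lid of the dish with the soap is within 0.05 rad of shut, that dish stands level at rest within 30 mm of where it was with the soap in it, and the empty dish's lid is still open beyond 1.3 rad (value of joint full_lid below 0.05 rad and value of joint empty_lid above 1.3 rad and distance of full_dish from where it was at the start of the episode below 0.03 m and angle between full_dish's own z axis and vertical below 0.05 rad and linear speed of full_dish below 0.02 m/s and horizontal distance between soap and full_dish below 0.04 m and z of soap in the frame of full_dish below 0.016 m); the robot touches nothing.
It fails at once if the empty dish or its lid is shifted by more than 15 mm (distance of any of empty_edge, empty_dish from where it was at the start of the episode above 0.015 m).
It fails at once if the dish with the soap is shoved more than 30 mm, lifted 10 mm or tipped 0.2 rad (distance of full_dish from where it was at the start of the episode above 0.03 m or height (world z) of full_dish above 0.01 m or angle between full_dish's own z axis and vertical above 0.2 rad).
It fails at once if the soap is lifted out of its dish (z of soap in the frame of full_dish above 0.022 m).
It fails at once if the lid or dish is rammed (more than 60 N from the fingers) (contact force between the fingers and full_dish above 60 N).
It fails at once if another thing on the ledge is shifted or lifted by more than 20 mm or tipped over (distance of any of tumbler, comb, tongue_cleaner, toothpaste, lotion, cream_jar from where it was at the start of the episode above 0.02 m or angle between any of tumbler, comb, tongue_cleaner, toothpaste, lotion, cream_jar's own z axis and vertical above 0.5 rad).
It also fails if it takes over 35 s, if anything falls off the work surface, if the arm or the gripper's body presses on something with over 40 N, if the wrist force passes 120 N, or if a joint passes its speed limit or range.

ROBOT

A 6-joint arm with a two-finger parallel gripper is mounted at the origin on the work surface. World frame = base frame: x ahead of the robot, y to its left, z up, the work surface at z = 0. Lengths are in m, angles in rad, forces in N, time in s.
With the tool pointing down it reaches from about 0.35 to 0.775 m from the base axis. Payload 7.3 kg.
Tool frame: the origin (TCP) lies midway between the tips of the shut fingers; the grasp point (between the pads) lies env.hold_point_z behind it (env.hold_point_z is the distance from the TCP to the grasp point, in m); z points along the fingers, y is the line along which they close (so a half turn about z gives the same grasp; the last joint's range is limited). The gripper opens to 92 mm and grips with 3 to 60 N. Pads are 19 mm wide; open, the fingers measure 130 mm over their backs; the gripper's body (75 mm by 190 mm) begins 47 mm behind the grasp point.
Start: joints at [1.028, 0.342, 1.524, -0, 1.275, -0.146], TCP at [0.203, 0.484, 0.227] pointing down, gripper open.
Joint ranges: [-2.53, 2.53], [-0.77, 2.02], [0.04, 2.7], [-1, 4.14], [0.28, 2.66], [-3.11, 3.11]. Speed limits (rad/s): [2.57, 2.57, 3.14, 3.14, 3.14, 3.14].

INTERFACE

Orientations are given as [roll, pitch, yaw] about the fixed x, y, z axes, in that order (R = Rz(yaw) Ry(pitch) Rx(roll)).
In Python, from bench import readout, viewer, env gives the robot as it stands.
- The arm moves only by the tool arm_command, never from a script. Its argument "rows" is a list of rows, each an object with "slide": the shift along the tool's x, y, z normalised to -1 to 1, where 1 is 400 mm, a list of three; "rotation": the turn, a rotation vector about the tool's x, y, z normalised to -1 to 1, where 1 is pi rad, a list of three; "grip": the closure in counts, from 0 (fully open) to 255 (shut). In form: [{"slide": [dx, dy, dz], "rotation": [ax, ay, az], "grip": grip}, ...]. A call has 1 to 12 rows; each row is the pose to reach, as a shift and turn from the pose commanded when the call began, along the tool's axes at that moment, turning the shorter way round; what a row does not reach only later rows make up. A row lasts 1/8 s, in which the tool goes at most 62.5 mm and 10.7 degrees, less where a joint would pass 70% of its speed; a pose out of reach is approached as far as the arm can. A call with a number of a shift or a turn outside -1 to 1 is refused whole. A call with a gripper value outside its range is refused whole. The fingers move at their own pace and stop on an object; "newtons" is the grip in N (left out, the last holds). Time passes only in rows, so rows that repeat a pose let the fingers close. It gives the time, the measured TCP pose, the force, the opening and the grip force at its end, in the units of the state.
- readout.state(): the state, without advancing time (a new reading comes with each control period).
- viewer.camera(name): name is "scene" or "top" or "wrist"; returns a dict with "frame" (420x560x3 uint8, blue, green, red), "mtx" (3x3 intrinsics, pixels), "view" (4x4, takes a point from world to camera coordinates); the wrist camera has in their place "hand_eye" (4x4, takes a point from camera to tool coordinates, whose origin is the TCP and whose axes are the flange's). Camera axes: x right, y down, z forward; pixel columns grow to the right and rows downward; lengths in m; the calibration is good to about 2 mm. A picture is of the moment at which its call begins: read the wrist's pose just before it. There is no depth.
- env.finish_job(): hands the job in; it is judged then, once.
The state is a dict: "time": time; "joints": joint angles; "joint_velocities": joint speeds; "joint_efforts": joint torques, N m; "position": TCP position; "ee_rot": TCP orientation; "wrist_force": force on the tool from outside, world axes, zero at the start; "wrist_torque": the same for the moment, N m; "width": finger opening in m; "gripper_force": force on a finger pad.
Only numpy, scipy, OpenCV 4.12 (cv2) and the standard library are available. Lean on these libraries where they do the work, as an engineer would, in place of code of your own. Each camera call takes 0.05 s, during which the arm holds its last target. There are 200 camera calls.

## Working session

There is one attempt and no reset: what is moved stays moved. The work goes in short steps, Python scripts to look and compute and a tool call to move; the robot and the scene stay as the last step left them, time stands still between calls to the robot, and variables do not carry over. Pictures are saved under pics/ and viewed, at most 10 in all, crops included, and the job is handed in when it is done.

Besides the shell and the picture viewer there is one more tool, called as name(argument=value, ...) on one line, values as JSON. arm_command: Moves the arm, as the interface text tells. Scaled input: -1 to 1 covers 400 mm each way for a shift and pi rad each way for a turn. Its arguments: {"type":"object","properties":{"rows":{"type":"array"},"newtons":{"type":"number"}},"required":["rows"]}

```bash
mkdir -p pics
python3 - <<'E'
from bench import readout, viewer, env
import cv2,numpy as np,pickle
s=readout.state();print(s['time'],s['position'],s['ee_rot'],s['width'],env.hold_point_z)
d={}
for n in('scene','top','wrist'):
    c=viewer.camera(n);d[n]=c;cv2.imwrite(f'pics/{n}0.png',c['frame'])
    print(n,c['mtx'].tolist(),np.round(c.get('view',c.get('hand_eye')),4).tolist())
pickle.dump(d,open('cams.pkl','wb'))
E
```

```text
0.0 [0.2026462  0.48386332 0.22605099] [-3.14005814e+00 -2.42639463e-04  2.74479675e+00] 0.0920511534200322 0.0188
scene [[405.88282674571826, 0.0, 272.2331132205581], [0.0, 405.88282674571826, 206.44764348353243], [0.0, 0.0, 1.0]] [[-0.5641, 0.8256, -0.0149, 0.3285], [0.4654, 0.303, -0.8316, -0.2487], [-0.6821, -0.476, -0.5552, 1.4566], [0.0, 0.0, 0.0, 1.0]]
top [[469.2506366108169, 0.0, 276.7522330031676], [0.0, 469.2506366108169, 216.00240607562748], [0.0, 0.0, 1.0]] [[0.025, -0.9997, -0.0025, 0.0051], [-0.9935, -0.0246, -0.1115, 0.6113], [0.1114, 0.0053, -0.9938, 1.4494], [0.0, 0.0, 0.0, 1.0]]
wrist [[304.11375492522825, 0.0, 282.4139445408254], [0.0, 304.11375492522825, 206.9323597673226], [0.0, 0.0, 1.0]] [[-0.0018, -0.9596, -0.2814, 0.0759], [1.0, -0.0015, -0.001, -0.0003], [0.0005, -0.2814, 0.9596, -0.1582], [0.0, 0.0, 0.0, 1.0]]
```

View pics/scene0.png

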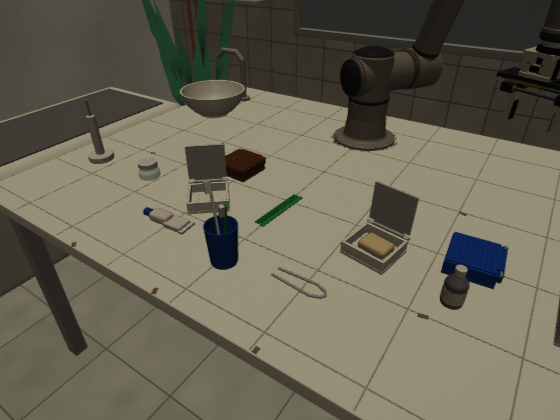

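View pics/top0.png

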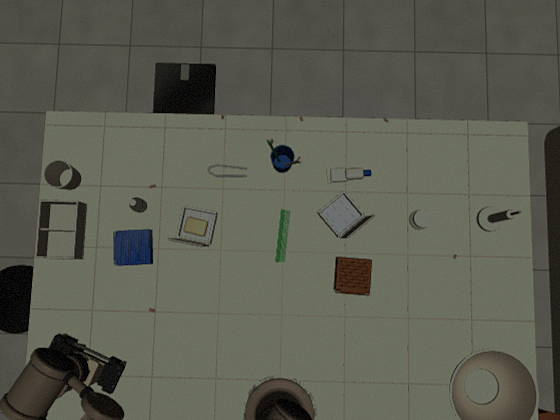

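The full dish is at top (196,226) and scene (376,245): it is white, with a tan soap bar and its lid tipped back. The white dish at top (343,214) has only ridges in it, so it is the empty one. Blue (133,247) and brown (353,275) are look-alikes. I'll confirm this in one enlarged crop.

Run:
```python
import cv2,numpy as np,pickle
d=pickle.load(open('cams.pkl','rb'))
a=cv2.resize(d['top']['frame'][195:255,155:235],None,fx=7,fy=7,interpolation=cv2.INTER_CUBIC)
b=cv2.resize(d['scene']['frame'][180:272,335:425],None,fx=4.5,fy=4.5,interpolation=cv2.INTER_CUBIC)
a=cv2.resize(a,(560,420))[:, :]
a=cv2.resize(d['top']['frame'][200:250,160:220],None,fx=6.5,fy=6.5,interpolation=cv2.INTER_CUBIC)
h=max(a.shape[0],b.shape[0]);o=np.zeros((h,a.shape[1]+b.shape[1],3),np.uint8)
o[:a.shape[0],:a.shape[1]]=a;o[:b.shape[0],a.shape[1]:]=b
print(o.shape,a.shape,b.shape);cv2.imwrite('pics/crop1.png',cv2.convertScaleAbs(o,alpha=1.4))
```

```text
(414, 795, 3) (325, 390, 3) (414, 405, 3)
```

View pics/crop1.png

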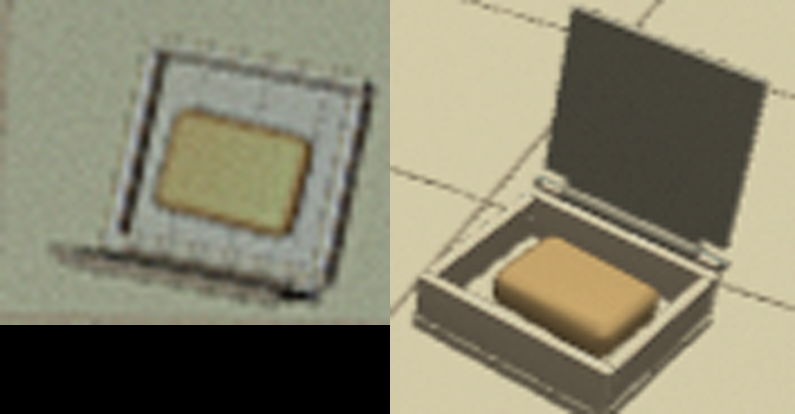

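The crop confirms that the dish with the tan soap is the target. Next I'll fit its pose and lid angle from the corners.

```bash
cat > fit.py <<'E'
import cv2,numpy as np,pickle
from scipy.optimize import least_squares
d=pickle.load(open('cams.pkl','rb'))
def proj(n,P):
    c=d[n];p=c['view'][:3,:3]@P+c['view'][:3,3];q=c['mtx']@p;return q[:2]/q[2]
def world(q,L):
    x,y,w,_=q;return np.array([x+np.cos(w)*L[0]-np.sin(w)*L[1],y+np.sin(w)*L[0]+np.cos(w)*L[1],L[2]])
def lid(q,r,y,o):
    t=q[3];return np.array([-.056+r*np.cos(t)-o*np.sin(t),y,.036+r*np.sin(t)+o*np.cos(t)])
T=lambda u,v:(160+u/6.5,200+v/6.5)
S=lambda u,v:(335+(u-390)/4.5,180+v/4.5)
obs=[('top',T(152,50),('r',.052,.055)),('top',T(372,86),('r',.052,-.055)),
('top',T(58,250),('l',.053)),('top',T(312,296),('l',-.053)),
('scene',S(572,8),('l',-.053)),('scene',S(768,82),('l',.053)),
('scene',S(415,280),('r',.052,-.055)),('scene',S(610,370),('r',.052,.055)),('scene',S(718,280),('r',-.052,.055))]
def res(q):
    o=[]
    for n,uv,k in obs:
        L=np.array([k[1],k[2],.034]) if k[0]=='r' else lid(q,.106,k[1],.002)
        o.append(proj(n,world(q,L))-uv)
    return np.ravel(o)
if __name__=='__main__':
    f=least_squares(res,[.58,.17,0.1,1.7],loss='soft_l1');q=f.x
    print(q);print(np.round(res(q).reshape(-1,2),1).tolist())
    print('hinge',world(q,[-.056,0,.036]),'edge',world(q,lid(q,.106,0,.002)))
E
python3 fit.py
```

```text
[ 0.57642557  0.27500593 -0.17583068  1.5967511 ]
[[-0.9, -2.2], [-0.9, -0.9], [-1.8, -0.3], [-5.4, -0.1], [-0.5, -1.7], [-0.8, -1.0], [0.1, -2.6], [-0.6, -0.1], [0.3, -2.6]]
hinge [0.521289   0.28480179 0.036     ] edge [0.51661202 0.28563273 0.14191239]
```

```bash
cat > mv.py <<'E'
import numpy as np
from scipy.spatial.transform import Rotation as Ro
from bench import readout
def plan(targets,yaw):
    s=readout.state();R=Ro.from_euler('xyz',s['ee_rot']);G=Ro.from_euler('xyz',[np.pi,0,yaw])
    rv=(R.inv()*G).as_rotvec()/np.pi
    print('pos',np.round(s['position'],4),'F',np.round(s['wrist_force'],2),'rot',np.round(rv,4))
    for t in targets: print(np.round(t,3),np.round(R.inv().apply(np.array(t)-s['position'])/.4,3).tolist())
E
sed -i "s/('top',T(312,296),('l',-.053)),//" fit.py; python3 fit.py
python3 - <<'E'
from fit import *; from mv import plan
f=least_squares(res,[.58,.17,0.1,1.7],loss='soft_l1');q=f.x;np.save('q.npy',q)
plan([world(q,[-.13,0,.2]),world(q,[-.13,0,.122])],q[2]+np.pi)
E
```

```text
[ 0.5767459   0.27543076 -0.1819765   1.59777149]
[[-0.9, -2.4], [-0.9, -0.9], [-2.0, -0.5], [-0.1, -1.6], [-0.6, -0.8], [0.1, -2.6], [-0.7, 0.0], [0.5, -2.4]]
hinge [0.52167058 0.2855653  0.036     ] edge [0.51689251 0.28644452 0.14190749]
pos [0.2027 0.484  0.2262] F [0.97 1.25 0.29] rot [-0.0004 -0.0001 -0.0684]
[0.449 0.299 0.2  ] [-0.746, -0.189, 0.066]
[0.449 0.299 0.122] [-0.746, -0.188, 0.261]
```

arm_command(rows=[{"slide":[-0.15,-0.04,0.0],"rotation":[0,0,-0.02],"grip":255},{"slide":[-0.3,-0.08,0.0],"rotation":[0,0,-0.04],"grip":255},{"slide":[-0.45,-0.12,0.02],"rotation":[0,0,-0.068],"grip":255},{"slide":[-0.6,-0.15,0.04],"rotation":[0,0,-0.068],"grip":255},{"slide":[-0.7,-0.18,0.06],"rotation":[0,0,-0.068],"grip":255},{"slide":[-0.746,-0.189,0.066],"rotation":[0,0,-0.068],"grip":255},{"slide":[-0.746,-0.189,0.066],"rotation":[0,0,-0.068],"grip":255},{"slide":[-0.746,-0.189,0.066],"rotation":[0,0,-0.068],"grip":255},{"slide":[-0.746,-0.189,0.066],"rotation":[0,0,-0.068],"grip":255},{"slide":[-0.746,-0.189,0.066],"rotation":[0,0,-0.068],"grip":255},{"slide":[-0.746,-0.189,0.066],"rotation":[0,0,-0.068],"grip":255}])

```text
time: 1.52
position: [0.4486, 0.2996, 0.2005]
ee_rot: [3.141, 0.0, 2.959]
wrist_force: [0.7, 0.7, -1.2]
width: 0.0007
gripper_force: 0.0
```

Run:
```python
from fit import *; from mv import plan; from bench import viewer,readout
from scipy.spatial.transform import Rotation as Ro
q=np.load('q.npy');s=readout.state();c=viewer.camera('wrist');f=c['frame'].copy()
R=Ro.from_euler('xyz',s['ee_rot']).as_matrix()
def pw(P):
    p=R.T@(P-s['position']);H=c['hand_eye'];p=H[:3,:3].T@(p-H[:3,3]);k=c['mtx']@p;return k[:2]/k[2]
f=cv2.convertScaleAbs(f,alpha=1.4)
for L in ([.052,.055,.034],[.052,-.055,.034],lid(q,.106,.053,.002),lid(q,.106,-.053,.002)):
    p=pw(world(q,L));print(p);cv2.circle(f,(int(p[0]),int(p[1])),4,(0,0,255),1)
cv2.imwrite('pics/w1.png',f);print(s['width'],s['time'])
plan([world(q,[-.13,0,.122])],q[2]+np.pi)
```

```text
[326.27930797 330.7821745 ]
[239.2264341  330.92805469]
[347.36642342 302.92573815]
[217.88401744 303.15174795]
0.0007197664334076896 1.525
pos [0.4487 0.2994 0.2004] F [0.46 0.22 0.1 ] rot [ 0.0001  0.     -0.0002]
[0.449 0.299 0.122] [-0.001, -0.001, 0.196]
```

View pics/w1.png

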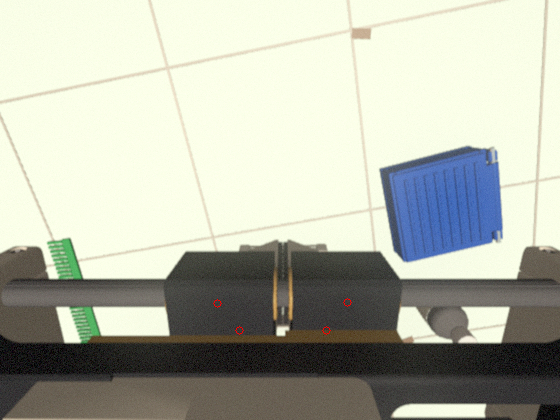

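The gripper blocks the wrist camera's view of the dish. I'll lower behind the lid, move close, and check from the scene camera.

arm_command(rows=[{"slide":[0,0,0.1],"rotation":[0,0,0],"grip":255},{"slide":[0,0,0.196],"rotation":[0,0,0],"grip":255},{"slide":[-0.03,0,0.196],"rotation":[0,0,0],"grip":255},{"slide":[-0.06,0,0.196],"rotation":[0,0,0],"grip":255},{"slide":[-0.09,0,0.196],"rotation":[0,0,0],"grip":255},{"slide":[-0.1,0,0.196],"rotation":[0,0,0],"grip":255},{"slide":[-0.1,0,0.196],"rotation":[0,0,0],"grip":255}])

```text
time: 2.45
position: [0.4887, 0.2918, 0.1224]
ee_rot: [3.141, 0.001, 2.958]
wrist_force: [0.4, -0.5, -0.8]
width: 0.0002
gripper_force: 0.0
```

Run:
```python
from bench import viewer; import cv2
f=viewer.camera('scene')['frame']
cv2.imwrite('pics/s2.png',cv2.convertScaleAbs(cv2.resize(f[130:280,320:520],None,fx=4,fy=4,interpolation=cv2.INTER_CUBIC),alpha=1.4))
```

```text
(no output)
```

View pics/s2.png

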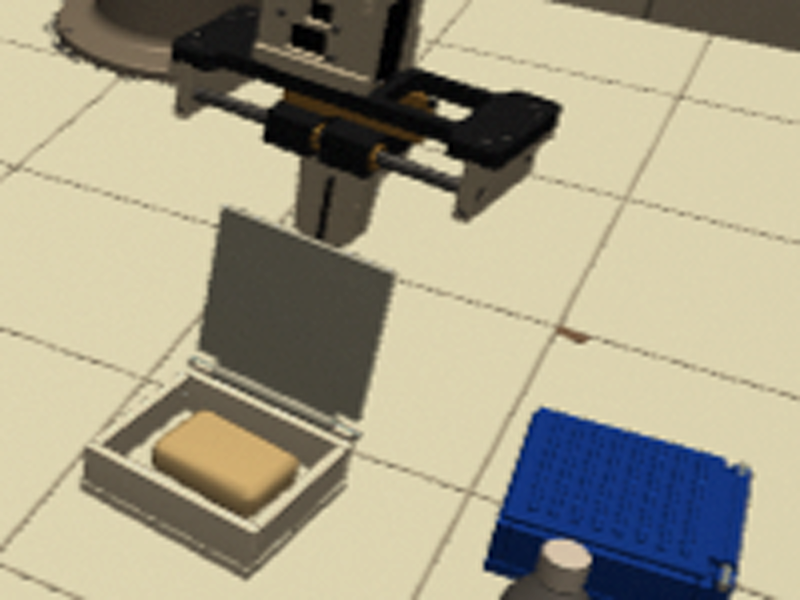

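Here the fingertips sit centred about 20 mm behind the lid's upper edge, with crop positions tip (325,240) and lid edge (220,207) to (395,273). I'll push along the lid's arc.

Run:
```python
from fit import *; from mv import plan
q=np.load('q.npy')
def P(t,r=.085):
    Q=q.copy();Q[3]=t;L=lid(Q,r,0,.006);L[0]-=.0095;return world(q,L)
plan([P(t) for t in np.linspace(1.6,0,17)],q[2]+np.pi)
```

```text
pos [0.4882 0.2919 0.1222] F [-0.28  0.33 -1.06] rot [ 0.0001  0.     -0.0005]
[0.504 0.289 0.121] [-0.04, -0.0, 0.004]
[0.512 0.287 0.121] [-0.061, -0.0, 0.003]
[0.521 0.286 0.121] [-0.083, -0.0, 0.004]
[0.529 0.284 0.12 ] [-0.104, -0.0, 0.007]
[0.537 0.283 0.117] [-0.124, -0.0, 0.012]
[0.545 0.281 0.114] [-0.144, -0.0, 0.019]
[0.553 0.28  0.111] [-0.163, -0.0, 0.029]
[0.56  0.279 0.106] [-0.182, -0.0, 0.04]
[0.566 0.277 0.101] [-0.199, -0.0, 0.053]
[0.572 0.276 0.095] [-0.214, -0.0, 0.067]
[0.578 0.275 0.089] [-0.228, -0.0, 0.083]
[0.583 0.274 0.082] [-0.241, -0.0, 0.101]
[0.587 0.274 0.075] [-0.251, -0.0, 0.119]
[0.59  0.273 0.067] [-0.26, -0.0, 0.138]
[0.593 0.272 0.059] [-0.267, 0.0, 0.159]
[0.595 0.272 0.05 ] [-0.271, 0.0, 0.179]
[0.596 0.272 0.042] [-0.274, 0.0, 0.201]
```

arm_command(rows=[{"slide":[-0.02,0,0.004],"rotation":[0,0,0],"grip":255},{"slide":[-0.04,0,0.004],"rotation":[0,0,0],"grip":255},{"slide":[-0.06,0,0.003],"rotation":[0,0,0],"grip":255},{"slide":[-0.083,0,0.004],"rotation":[0,0,0],"grip":255},{"slide":[-0.104,0,0.007],"rotation":[0,0,0],"grip":255},{"slide":[-0.124,0,0.012],"rotation":[0,0,0],"grip":255},{"slide":[-0.144,0,0.019],"rotation":[0,0,0],"grip":255},{"slide":[-0.163,0,0.029],"rotation":[0,0,0],"grip":255},{"slide":[-0.182,0,0.04],"rotation":[0,0,0],"grip":255},{"slide":[-0.199,0,0.053],"rotation":[0,0,0],"grip":255},{"slide":[-0.199,0,0.053],"rotation":[0,0,0],"grip":255}])

```text
time: 3.88
position: [0.5667, 0.2771, 0.1]
ee_rot: [-3.141, -0.001, 2.958]
wrist_force: [-0.5, -0.3, 0.3]
width: 0.0003
gripper_force: 0.0
```

Run:
```python
from bench import viewer; import cv2
f=viewer.camera('scene')['frame']
cv2.imwrite('pics/s3.png',cv2.convertScaleAbs(cv2.resize(f[130:280,320:520],None,fx=4,fy=4,interpolation=cv2.INTER_CUBIC),alpha=1.4))
```

```text
(no output)
```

View pics/s3.png

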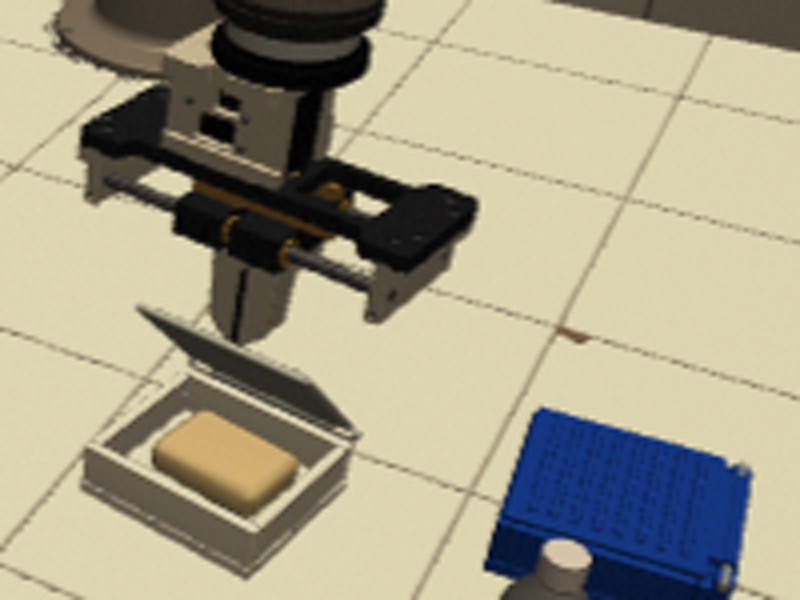

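The lid is over at roughly 45° and the dish hasn't moved, with its near corner still at crop (245,577). I'll carry on down to shut.

arm_command(rows=[{"slide":[-0.015,0,0.014],"rotation":[0,0,0],"grip":255},{"slide":[-0.029,0,0.03],"rotation":[0,0,0],"grip":255},{"slide":[-0.042,0,0.048],"rotation":[0,0,0],"grip":255},{"slide":[-0.052,0,0.066],"rotation":[0,0,0],"grip":255},{"slide":[-0.061,0,0.085],"rotation":[0,0,0],"grip":255},{"slide":[-0.068,0,0.106],"rotation":[0,0,0],"grip":255},{"slide":[-0.072,0,0.124],"rotation":[0,0,0],"grip":255},{"slide":[-0.075,0,0.135],"rotation":[0,0,0],"grip":255},{"slide":[-0.075,0,0.141],"rotation":[0,0,0],"grip":255},{"slide":[-0.075,0,0.145],"rotation":[0,0,0],"grip":255},{"slide":[-0.075,0,0.145],"rotation":[0,0,0],"grip":255}])

```text
time: 5.3
position: [0.5959, 0.272, 0.0428]
ee_rot: [3.141, 0.0, 2.958]
wrist_force: [0.3, 0.2, -0.2]
width: 0.0004
gripper_force: 0.0
```

Nearly shut, with no pressing force yet. I'll press gently.

arm_command(rows=[{"slide":[0,0,0.002],"rotation":[0,0,0],"grip":255},{"slide":[0,0,0.003],"rotation":[0,0,0],"grip":255},{"slide":[0,0,0.004],"rotation":[0,0,0],"grip":255},{"slide":[0,0,0.004],"rotation":[0,0,0],"grip":255}])

```text
time: 5.8
position: [0.5961, 0.272, 0.0419]
ee_rot: [3.141, 0.001, 2.958]
wrist_force: [-1.5, -0.0, 5.2]
width: 0.0007
gripper_force: 2.8
```

arm_command(rows=[{"slide":[0,0,0.001],"rotation":[0,0,0],"grip":255},{"slide":[0,0,0.002],"rotation":[0,0,0],"grip":255},{"slide":[0,0,0.002],"rotation":[0,0,0],"grip":255}])

```text
time: 6.18
position: [0.5962, 0.2721, 0.0417]
ee_rot: [3.141, 0.001, 2.959]
wrist_force: [-3.1, -0.5, 10.4]
width: -0.0
gripper_force: 4.6
```

It has seated firmly: the force rises while z stays at 42 mm, the height given for the ridge tops when shut. Now I'll go straight up, then back.

arm_command(rows=[{"slide":[0,0,-0.02],"rotation":[0,0,0],"grip":255},{"slide":[0,0,-0.08],"rotation":[0,0,0],"grip":255},{"slide":[0,0,-0.2],"rotation":[0,0,0],"grip":255},{"slide":[0,0,-0.35],"rotation":[0,0,0],"grip":255},{"slide":[0.15,0,-0.4],"rotation":[0,0,0],"grip":255},{"slide":[0.3,0,-0.4],"rotation":[0,0,0],"grip":255},{"slide":[0.35,0,-0.4],"rotation":[0,0,0],"grip":255},{"slide":[0.35,0,-0.4],"rotation":[0,0,0],"grip":255},{"slide":[0.35,0,-0.4],"rotation":[0,0,0],"grip":255}])

```text
time: 7.3
position: [0.4593, 0.2974, 0.2005]
ee_rot: [3.141, 0.001, 2.958]
wrist_force: [0.8, 0.1, -0.0]
width: 0.0002
gripper_force: 0.0
```

Run:
```python
from bench import viewer; import cv2
f=viewer.camera('scene')['frame']
cv2.imwrite('pics/s4.png',cv2.convertScaleAbs(cv2.resize(f[130:280,320:520],None,fx=4,fy=4,interpolation=cv2.INTER_CUBIC),alpha=1.4))
```

```text
(no output)
```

View pics/s4.png

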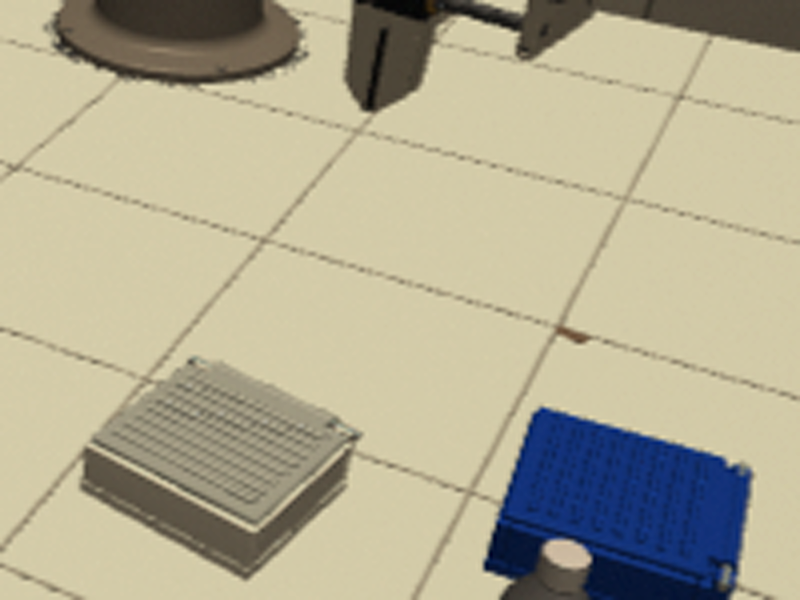

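The lid lies flat on the rim, the dish's near corner is still at (245,577), and the gripper is clear.

```bash
python3 -c "
from bench import env;print(env.finish_job())"
```

```text
the job is handed in; nothing more can be done
None
```

The lid of the dish with the soap is pressed shut and the dish did not visibly move; the arm stayed away from the empty dish and everything else, and the job is handed in (no verdict came back).

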